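Find the complete housing by its weight

TASK

Three closed grey housings that look alike lie in the sloped rack; only one has its transformer inside and is clearly heavier than the other two. Find out which by lifting them, and set the heavy one down gently, flat and lid up, in the middle of the aluminium plate. The two light ones must end lying in the rack on its slope, lid outward as they are now, and nothing else on the bench is to be shifted.

Things in the scene. Friction and masses are not known exactly. Their poses are not given: they have to be found in the camera images.
- housing_a: One of three look-alike closed grey housings: 80 mm long (own x), 44 wide (y), 45 high (z), screwed lid on top, connector on the +x end. Origin: centre of underside, z out through the lid. Starts in the rack, lid outward, length along the slope. Any letter may be the complete one: it weighs 0.50 to 0.64 kg, the others 0.17 kg; filling shifts 1 mm inside. Grasp across the 44 mm.
- housing_b: One of three look-alike closed grey housings: 80 mm long (own x), 44 wide (y), 45 high (z), screwed lid on top, connector on the +x end. Origin: centre of underside, z out through the lid. Starts in the rack, lid outward, length along the slope. Any letter may be the complete one: it weighs 0.50 to 0.64 kg, the others 0.17 kg; filling shifts 1 mm inside. Grasp across the 44 mm.
- housing_c: One of three look-alike closed grey housings: 80 mm long (own x), 44 wide (y), 45 high (z), screwed lid on top, connector on the +x end. Origin: centre of underside, z out through the lid. Starts in the rack, lid outward, length along the slope. Any letter may be the complete one: it weighs 0.50 to 0.64 kg, the others 0.17 kg; filling shifts 1 mm inside. Grasp across the 44 mm.
- rack_mid (a point): Point on the rack's sloping floor under the middle housing's centre, 75 mm above the bench. Axes level, not sloping: z up, x the way the floor rises (to the robot's left), y along the rack. Floor slopes 30 degrees, 292 mm wide; housings start at y = -92, 0, +92 mm, 48 mm apart, 31 mm from the end cheeks, held by an 18 mm lip at the lower front edge. Ribs 5 mm high between places.
- rack: Fixed metal rack with a sloping floor; origin on the bench 75 mm below point rack_mid, same axes. Cheeks 25 mm high. Shelf over it: underside 209 mm (end bearers 201 mm) above rack_mid, front edge at x = +3 mm, reaching back 100 mm. Shelf with what lies on it ends 315 mm above the bench. It bars a vertical gripper: draw housings out square to the sloping floor, tool tilted 30 degrees from vertical.
- plate: Fixed aluminium plate on the bench at the right of the rack, 150 (own x) x 120 (own y) mm, on four feet, top 14 mm above the bench. Origin on the bench under its centre. A fixed drawer cabinet 170 mm high (spool on it to 205 mm) stands behind, close to the right of the rack's far end: carry housings over it or lift before swinging across.
- plate_mid (a point): Centre of the plate's top face, z up, axes as the plate.
- screwdriver_y: Yellow-handled screwdriver, 169 mm long, 24 mm thick, lying between rack and plate; a bystander, loose. Origin: centre of its underside.
- board_flat1: Circuit board 90 x 103 x 14 mm lying flat left of the rack's near end; a bystander, loose. Origin: centre of its underside.
- lid_box: White compartment box 74 x 150 x 33 mm at the left; a bystander, loose. Origin: centre of its underside.
- cutters: Red-handled side cutters 64 x 130 x 12 mm lying right of the rack's near end; a bystander, loose. Origin: centre of its underside.
- meter: Multimeter 146 x 68 x 41 mm to the right of the plate; a bystander, loose. Origin: centre of its underside.

How it is judged:
By the outcome, as a careful person would: the job done as asked, in the order asked, and still so for the second after the job is handed in, with the robot touching nothing.
It also fails if it takes over 67 s, if anything falls off the work surface, if the arm or the gripper's body presses on something with over 40 N, if the wrist force passes 120 N, or if a joint passes its speed limit or range.

ROBOT

A 6-joint arm with a two-finger parallel gripper is mounted at the origin on a cart in front of the work surface, level with it; the furniture and walls round the work are solid. World frame = base frame: x ahead of the robot, y to its left, z up, the work surface at z = 0. Lengths are in mm, angles in rad, forces in N, time in s.
With the tool pointing down it reaches from about 250 to 800 mm from the base axis. Payload 8.5 kg.
Tool frame: the origin (TCP) lies on the centre line of the jaws, within the pads' length; the fingertips stand 11 mm ahead of it and the grasp point (between the pads) lies 8 mm behind it (robot.tcp_to_tips is the distance from the TCP to the fingertips, in mm); z points along the fingers, y is the line along which they close (so a half turn about z gives the same grasp; the last joint's range is limited). The gripper opens to 85 mm and grips with 20 to 120 N. Pads are 22 mm wide; open, the fingers measure 114 mm over their backs; the gripper's body (76 mm by 85 mm) begins 54 mm behind the grasp point. The pads swing forward as they close: fully open they stand 13 mm farther back than shut.
Start: joints at [-1.33, 0.238, -0.013, 1.319, 0, 1.571], TCP at [125.19, -509.811, 242.276] pointing down, gripper open.
Joint ranges: [-2.66, 2.66], [-1.03, 1.9], [-1.14, 1.46], [-1.82, 2.27], [-1.45, 1.34], [-3.14, 3.14]. Speed limits (rad/s): [2.22, 2.22, 2.79, 3.14, 3.14, 3.14].

INTERFACE

Orientations are given as a unit quaternion [x, y, z, w].
In Python, from cell import robot, grab_frame, camera_params, find_in, trace gives the robot as it stands.
- The arm moves only by the tool send_rows, never from a script. Its argument "motion" is one flat list of numbers, 7 for each row, row after row: the shift along the tool's x, y, z in cm, then the turn, a rotation vector about the tool's x, y, z in degrees, then the finger opening in cm, from 0 to 8.54. A call has 1 to 5 rows; each row is the pose to reach, as a shift and turn from the pose commanded when the call began, along the tool's axes at that moment; what a row does not reach only later rows make up. A row lasts 1/12 s, in which the tool goes at most 41.7 mm and 7.16 degrees, less where a joint would pass 70% of its speed; a pose out of reach is approached as far as the arm can. A call with a gripper value outside its range is refused whole. The fingers move at their own pace and stop on an object; "grip_force" is the grip in N (left out, the last holds). Time passes only in rows, so rows that repeat a pose let the fingers close. It gives the time, the measured TCP pose, the force, the opening and the grip force at its end, in the units of the state.
- robot.get_obs(): the state, without advancing time (a new reading comes with each control period).
- grab_frame(name): name is "side" or "top" or "wrist"; returns (picture, depth): 420x560x3 uint8, blue, green, red; 420x560 float32, mm along the optical axis (not along the pixel's ray), 0 where there is no reading.
- camera_params(name): a dict with "fx", "fy", "cx", "cy" (pixels), "rvec" (rotation vector, rad) and "tvec" (3), from world to camera coordinates, as OpenCV has them. Camera axes: x right, y down, z forward; pixel columns grow to the right and rows downward; lengths in mm; the calibration is good to about 2 mm. A picture is of the moment at which its call begins: read the wrist's pose just before it. camera_params takes no time and is no camera call; for the wrist camera it gives the pose at the moment of the call.
- robot.close_job(): hands the job in; it is judged then, once.
Trained networks look in the newest picture that a camera, given by its name, has taken for a name from the list of things; names that differ only in an ending like _2 or _b are one class to them, and where a whole thing is asked for, a point or a joint stands for the part that bears it (a point fixed in the world has none). Each returns a list of dicts, best first, with "score" (0 to 1); they miss things now and then, are a little off and sometimes report something else, mostly with a low value. They report only what shows in the picture. A call takes as long as a camera call.
- find_in(camera, query): "centre" ([x, y, z] in mm, in world coordinates, good to about 4 mm: the middle of the surface that is visible of it).
- trace(camera, query): "mask" (420x560 bool, what is visible of it).
The state is a dict: "time_s": time; "joint_positions": joint angles; "dq": joint speeds; "joint_torque": joint torques, N m; "tcp_pos": TCP position; "orientation": TCP orientation; "wrist_force": force on the tool from outside, world axes, zero at the start; "wrist_torque": the same for the moment, N m; "gripper_width": finger opening in mm; "grip_force": force on a finger pad.
Only numpy, scipy, OpenCV 4.12 (cv2) and the standard library are available. Lean on these libraries where they do the work, as an engineer would, in place of code of your own. Each camera call takes 0.05 s, during which the arm holds its last target. There are 200 camera calls.

## Working session

There is one attempt and no reset: what is moved stays moved. The work goes in short steps, Python scripts to look and compute and a tool call to move; the robot and the scene stay as the last step left them, time stands still between calls to the robot, and variables do not carry over. Pictures are saved under pics/ and viewed, at most 10 in all, crops included, and the job is handed in when it is done.

Besides the shell and the picture viewer there is one more tool, called after "Request:" by a JSON object that holds its "method" and its "body", one argument or row to a line. send_rows: Moves the arm, as the interface text tells. Its arguments: {"type":"object","properties":{"motion":{"type":"array","items":{"type":"number"}},"grip_force":{"type":"number"}},"required":["motion"]}

```bash
ls; mkdir -p pics
cat > h.py <<'E'
import numpy as np, cv2
from scipy.spatial.transform import Rotation as R
from cell import robot, grab_frame, camera_params, find_in, trace
def w2c(n):
    p=camera_params(n); return p,cv2.Rodrigues(np.array(p["rvec"],float))[0],np.array(p["tvec"],float).ravel()
def cloud(n,d,mask=None,par=None):
    p,M,t=par or w2c(n)
    ok=d>0
    if mask is not None: ok&=mask
    v,u=np.nonzero(ok); z=d[v,u]
    c=np.stack([(u-p["cx"])/p["fx"]*z,(v-p["cy"])/p["fy"]*z,z],1)
    return (c-t)@M
E
python3 - <<'E'
from h import *
print(robot.get_obs())
ims=[]
for n in ["side","top"]:
    im,d=grab_frame(n); ims.append(im); cv2.imwrite(f"pics/{n}0.png",im); np.save(f"/tmp/{n}0.npy",d)
    p,M,t=w2c(n); print(n,(-M.T@t).round(),M[2].round(2))
    for q in ["housing_a","plate","rack","screwdriver_y"]:
        print(n,q,[(np.round(r["centre"]),round(r["score"],2)) for r in find_in(n,q)])
E
```

```text
pics
{'time_s': 0.0, 'joint_positions': array([-1.33000554e+00,  2.38788266e-01, -1.42489273e-02,  1.31917528e+00,
       -1.79481954e-05,  1.57079202e+00]), 'dq': array([ 0.00235438, -0.00048942,  0.0016858 , -0.00153692, -0.00023379,
       -0.00070683]), 'joint_torque': array([-1.10588790e-03, -5.38783014e+01,  3.46437049e+01,  1.86967989e-02,
       -1.44640094e-04, -2.14652403e-05]), 'tcp_pos': array([ 125.0998248 , -509.47969268,  241.67574615]), 'orientation': array([ 9.92760717e-01,  1.20106861e-01, -9.39502711e-05, -7.01867453e-04]), 'wrist_force': array([-0.21605779, -0.44850381,  0.92011206]), 'wrist_torque': array([ 0.02553189, -0.00988226, -0.04062812]), 'grip_force': 0.0, 'gripper_width': 85.51415133403371}
side [1334.  135. 1122.] [-0.6  -0.14 -0.79]
side housing_a [(array([466., 107., 101.]), 0.91), (array([648., 124., 112.]), 0.82), (array([378., 304.,   2.]), 0.72), (array([561., 120., 105.]), 0.7)]
side plate [(array([ 472., -409.,   14.]), 0.9), (array([560., 122., 105.]), 0.33)]
side rack [(array([600., 178., 287.]), 0.6)]
side screwdriver_y []
top [ 293.  -58. 1739.] [ 0.14  0.02 -0.99]
top housing_a [(array([540., 118., 111.]), 0.88), (array([451., 115., 119.]), 0.88), (array([630., 120., 118.]), 0.63)]
top plate [(array([ 469., -414.,   15.]), 0.6)]
top rack [(array([529., 170., 286.]), 0.78)]
top screwdriver_y [(array([ 423., -169.,   18.]), 0.7)]
```

View pics/side0.png

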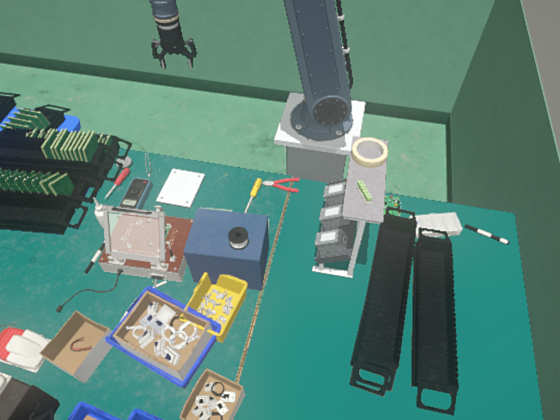

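View pics/top0.png

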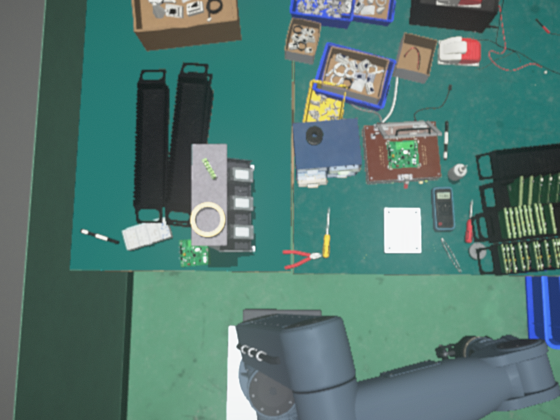

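The side view shows the rack at about (340,225), with the three lids at (334,188), (330,212) and (330,238) and the shelf to their right. The plate is at (180,187). In the top view the lids are at (240,174), (240,203) and (240,231), the plate at (403,230) and the screwdriver at (327,235). Next I fit the lid planes.

Run:
```python
from h import *
for n in ["side","top"]:
    im,d=grab_frame(n); A=cloud(n,d)
    for q in ["housing_a","plate"]:
        for r in trace(n,q):
            m=r["mask"]; P=cloud(n,d,m)
            if r["score"]<.3: continue
            c=np.median(P,0)
            if q=="housing_a":
                # candidate lid: project on slope normal
                nn=np.array([0,-.5,.866]); s=P@nn; top=np.percentile(s,90)
                L=P[abs(s-np.median(s[s>top-8]))<6]
                cc=L.mean(0); w,v=np.linalg.eigh(np.cov((L-cc).T)); nv=v[:,0]*np.sign(v[2,0])
                e=np.stack([[1,0,0],[0,.866,.5]]); uv=((L-cc)@e.T).astype(np.float32)
                rc=cv2.minAreaRect(uv)
                mid=cc+np.array(rc[0])@e
                print(n,q,round(r["score"],2),len(P),len(L),"lidmid",mid.round(1),"s",(L@nn).mean().round(1),"n",nv.round(3),np.round(rc[1]),round(rc[2],1))
            else:
                rc=cv2.minAreaRect(P[:,:2].astype(np.float32)); print(n,q,round(r["score"],2),len(P),np.round(rc,1) if 0 else rc,np.median(P[:,2]))
    # rack slope floor: points near
    e=(A[:,0]>400)&(A[:,0]<700)&(A[:,1]>20)&(A[:,1]<260)
    B=A[e]
    sh=B[(B[:,2]>270)&(B[:,2]<330)]; print("shelf",sh.min(0).round(),sh.max(0).round(),cv2.minAreaRect(sh[:,:2].astype(np.float32)))
    cab=A[(A[:,0]>450)&(A[:,0]<850)&(A[:,1]<60)&(A[:,1]>-250)&(A[:,2]>150)&(A[:,2]<185)]
    if len(cab): print("cab",np.percentile(cab,[1,99],axis=0).round())
```

```text
side housing_a 0.92 530 274 lidmid [543.4 110.1 111.9] s 41.9 n [ 0.02  -0.504  0.864] [48. 74.] 1.4
side housing_a 0.83 353 216 lidmid [452.8 108.3 112.4] s 43.1 n [ 0.039 -0.504  0.863] [71. 46.] 87.6
side housing_a 0.72 613 333 lidmid [634.3 115.  113.7] s 41.0 n [ 0.015 -0.49   0.872] [50. 80.] 2.2
side plate 0.78 1187 ((464.73602294921875, -418.18121337890625), (131.2801055908203, 164.06373596191406), 89.11991119384766) 13.160057259471712
shelf [401. 134. 271.] [689. 240. 317.] ((545.0888061523438, 187.68496704101562), (289.2851867675781, 99.94762420654297), 1.4052265882492065)
cab [[ 642. -248.  152.]
 [ 802.  -51.  177.]]
top housing_a 0.9 398 278 lidmid [633.7 114.7 114.8] s 42.0 n [ 0.022 -0.494  0.869] [45. 83.] 1.0
top housing_a 0.76 425 296 lidmid [541.9 110.6 114. ] s 43.4 n [ 0.014 -0.51   0.86 ] [45. 86.] 1.5
top housing_a 0.76 389 316 lidmid [449.8 108.1 113.5] s 44.2 n [ 0.    -0.5    0.866] [44. 82.] 1.8
top plate 0.86 1620 ((469.62652587890625, -416.09466552734375), (122.3724136352539, 150.91622924804688), 89.41597747802734) 13.727547730104043
shelf [401. 132. 279.] [688. 240. 321.] ((543.8107299804688, 186.11195373535156), (286.6840515136719, 100.43293762207031), 1.524715542793274)
cab [[ 641. -248.  155.]
 [ 797.  -55.  179.]]
```

```bash
cat >> h.py <<'E'
def tool(yaw,tilt):  # yaw of rack (deg); tool x along rack's rise, y along its length, tilted
    return R.from_euler("z",yaw,degrees=True)*R.from_matrix(np.array([[0,1,0],[1,0,0],[0,0,-1.]]))*R.from_euler("y",tilt,degrees=True)
def plan(wps,start=None,dp=30,da=5.5):
    """wps: (pos, Rot, width_cm); prints calls of <=5 rows"""
    o=robot.get_obs(); p,r=start or (o["tcp_pos"],R.from_quat(o["orientation"]))
    rows=[]
    for P,Q,w in wps:
        P=np.array(P,float); rv=(r.inv()*Q).as_rotvec(degrees=True)
        k=int(max(1,np.ceil(np.linalg.norm(P-p)/dp),np.ceil(np.linalg.norm(rv)/da)))
        for i in range(1,k+1): rows.append((p+(P-p)*i/k, r*R.from_rotvec(rv*i/k,degrees=True),w))
        p,r=P,Q
    p,r=start or (o["tcp_pos"],R.from_quat(o["orientation"]))
    for i in range(0,len(rows),5):
        out=[]
        for P,Q,w in rows[i:i+5]:
            out+=[*(r.inv().apply(P-p)/10).round(2),*(r.inv()*Q).as_rotvec(degrees=True).round(1),w]
        print([float(x) for x in out]); p,r=rows[min(i+4,len(rows)-1)][:2]
YAW=1.6
T=tool(YAW,-30)
NV=-T.apply([0,0,1]); EY=T.apply([0,1,0])
MID=np.array([542.,133.,74.])
E
python3 - <<'E'
from h import *
print(T.as_matrix().round(3),NV)
plan([(MID+NV*130,T,6.4)])
E
```

```text
[[-0.024  1.     0.014]
 [ 0.866  0.028 -0.5  ]
 [-0.5    0.    -0.866]] [-0.01396082  0.49980506  0.8660254 ]
[2.04, -2.1, 0.2, -0.7, -0.9, -2.7, 6.4, 4.08, -4.2, 0.4, -1.5, -1.8, -5.4, 6.4, 6.13, -6.3, 0.6, -2.2, -2.7, -8.1, 6.4, 8.17, -8.41, 0.8, -2.9, -3.6, -10.8, 6.4, 10.21, -10.51, 1.0, -3.6, -4.5, -13.6, 6.4]
[2.48, -1.57, -0.1, -0.7, -0.9, -2.7, 6.4, 4.96, -3.13, -0.19, -1.5, -1.8, -5.4, 6.4, 7.45, -4.7, -0.29, -2.2, -2.7, -8.1, 6.4, 9.93, -6.27, -0.39, -2.9, -3.6, -10.8, 6.4, 12.41, -7.83, -0.48, -3.6, -4.5, -13.6, 6.4]
[2.76, -0.93, -0.38, -0.7, -0.9, -2.7, 6.4, 5.52, -1.86, -0.77, -1.5, -1.8, -5.4, 6.4, 8.28, -2.78, -1.15, -2.2, -2.7, -8.1, 6.4, 11.04, -3.71, -1.53, -2.9, -3.6, -10.8, 6.4, 13.8, -4.64, -1.92, -3.6, -4.5, -13.6, 6.4]
[2.86, -0.23, -0.64, -0.7, -0.9, -2.7, 6.4, 5.71, -0.45, -1.28, -1.5, -1.8, -5.4, 6.4, 8.57, -0.68, -1.93, -2.2, -2.7, -8.1, 6.4, 11.43, -0.91, -2.57, -2.9, -3.6, -10.8, 6.4, 14.29, -1.13, -3.21, -3.6, -4.5, -13.6, 6.4]
[2.77, 0.49, -0.86, -0.7, -0.9, -2.7, 6.4, 5.53, 0.98, -1.71, -1.5, -1.8, -5.4, 6.4, 8.3, 1.47, -2.57, -2.2, -2.7, -8.1, 6.4, 11.07, 1.96, -3.42, -2.9, -3.6, -10.8, 6.4, 13.83, 2.45, -4.28, -3.6, -4.5, -13.6, 6.4]
[2.49, 1.17, -1.01, -0.7, -0.9, -2.7, 6.4, 4.99, 2.35, -2.02, -1.5, -1.8, -5.4, 6.4, 7.48, 3.52, -3.03, -2.2, -2.7, -8.1, 6.4]
```

```bash
sed -i 's/T=tool(YAW,-30)/T=tool(YAW,30)/; s/round(2),\*/round(1),*/; s/dp=30,da=5.5/dp=38,da=6.5/' h.py
python3 - <<'E'
from h import *
print(T.as_matrix().round(3),NV)
plan([(MID+NV*130,T,6.4)])
E
```

```text
[[-0.024  1.    -0.014]
 [ 0.866  0.028  0.5  ]
 [ 0.5   -0.    -0.866]] [ 0.01396082 -0.49980506  0.8660254 ]
[2.9, -2.4, 0.3, 1.1, 1.3, -4.0, 6.4, 5.7, -4.9, 0.6, 2.1, 2.7, -8.0, 6.4, 8.6, -7.3, 0.9, 3.2, 4.0, -12.0, 6.4, 11.5, -9.7, 1.2, 4.3, 5.3, -16.0, 6.4, 14.3, -12.1, 1.5, 5.4, 6.6, -20.0, 6.4]
[3.4, -1.3, 0.8, 1.1, 1.3, -4.0, 6.4, 6.9, -2.5, 1.7, 2.1, 2.7, -8.0, 6.4, 10.3, -3.8, 2.5, 3.2, 4.0, -12.0, 6.4, 13.8, -5.0, 3.4, 4.3, 5.3, -16.0, 6.4, 17.2, -6.3, 4.2, 5.4, 6.6, -20.0, 6.4]
[3.5, 0.1, 1.3, 1.1, 1.3, -4.0, 6.4, 7.1, 0.1, 2.6, 2.1, 2.7, -8.0, 6.4, 10.6, 0.2, 3.9, 3.2, 4.0, -12.0, 6.4, 14.1, 0.3, 5.2, 4.3, 5.3, -16.0, 6.4, 17.7, 0.4, 6.5, 5.4, 6.6, -20.0, 6.4]
[3.1, 1.4, 1.6, 1.1, 1.3, -4.0, 6.4, 6.2, 2.8, 3.2, 2.1, 2.7, -8.0, 6.4, 9.3, 4.1, 4.9, 3.2, 4.0, -12.0, 6.4, 12.4, 5.5, 6.5, 4.3, 5.3, -16.0, 6.4]
```

Request:
{"method": "send_rows", "body": {
  "motion": [2.9, -2.4, 0.3, 1.1, 1.3, -4.0, 6.4, 5.7, -4.9, 0.6, 2.1, 2.7, -8.0, 6.4, 8.6, -7.3, 0.9, 3.2, 4.0, -12.0, 6.4, 11.5, -9.7, 1.2, 4.3, 5.3, -16.0, 6.4, 14.3, -12.1, 1.5, 5.4, 6.6, -20.0, 6.4]
}}

```text
time_s: 1.22
tcp_pos: [235.9, -356.7, 227.3]
orientation: [0.954, 0.292, 0.052, -0.054]
wrist_force: [0.8, -0.8, -0.2]
gripper_width: 64.1
grip_force: 0.0
```

Request:
{"method": "send_rows", "body": {
  "motion": [3.4, -1.3, 0.8, 1.1, 1.3, -4.0, 6.4, 6.9, -2.5, 1.7, 2.1, 2.7, -8.0, 6.4, 10.3, -3.8, 2.5, 3.2, 4.0, -12.0, 6.4, 13.8, -5.0, 3.4, 4.3, 5.3, -16.0, 6.4, 17.2, -6.3, 4.2, 5.4, 6.6, -20.0, 6.4]
}}

```text
time_s: 1.63
tcp_pos: [345.8, -204.8, 212.5]
orientation: [0.88, 0.451, 0.101, -0.105]
wrist_force: [0.1, -1.2, -0.0]
gripper_width: 64.0
grip_force: 0.0
```

Request:
{"method": "send_rows", "body": {
  "motion": [3.5, 0.1, 1.3, 1.1, 1.3, -4.0, 6.4, 7.1, 0.1, 2.6, 2.1, 2.7, -8.0, 6.4, 10.6, 0.2, 3.9, 3.2, 4.0, -12.0, 6.4, 14.1, 0.3, 5.2, 4.3, 5.3, -16.0, 6.4, 17.7, 0.4, 6.5, 5.4, 6.6, -20.0, 6.4]
}}

```text
time_s: 2.05
tcp_pos: [456.1, -52.5, 197.9]
orientation: [0.776, 0.595, 0.147, -0.153]
wrist_force: [-0.1, -1.1, -0.3]
gripper_width: 63.7
grip_force: 0.0
```

Request:
{"method": "send_rows", "body": {
  "motion": [3.1, 1.4, 1.6, 1.1, 1.3, -4.0, 6.4, 6.2, 2.8, 3.2, 2.1, 2.7, -8.0, 6.4, 9.3, 4.1, 4.9, 3.2, 4.0, -12.0, 6.4, 12.4, 5.5, 6.5, 4.3, 5.3, -16.0, 6.4, 12.4, 5.5, 6.5, 4.3, 5.3, -16.0, 6.4]
}}

```text
time_s: 2.47
tcp_pos: [545.7, 71.6, 184.7]
orientation: [0.67, 0.696, 0.18, -0.188]
wrist_force: [-2.2, -0.2, -0.3]
gripper_width: 63.8
grip_force: 0.0
```

Run:
```python
from h import *
o=robot.get_obs(); print(o["tcp_pos"],o["joint_positions"].round(2),o["wrist_force"].round(2))
print("orient err",(T.inv()*R.from_quat(o["orientation"])).as_rotvec(degrees=True).round(2))
par=w2c("wrist"); im,d=grab_frame("wrist"); cv2.imwrite("pics/w1.png",im); print("cam",(-par[1].T@par[2]).round(), d.min(),d.max())
for r in trace("wrist","housing_a"):
    P=cloud("wrist",d,r["mask"],par)
    if r["score"]<.3 or len(P)<50: continue
    s=P@NV; L=P[s>np.percentile(s,90)-8]; cc=L.mean(0)
    w,v=np.linalg.eigh(np.cov((L-cc).T)); nv=v[:,0]*np.sign(v[2,0])
    e=np.stack([EY,T.apply([1,0,0])]); rc=cv2.minAreaRect(((L-cc)@e.T).astype(np.float32))
    print(round(r["score"],2),len(P),len(L),"mid",(cc+np.array(rc[0])@e).round(1),"s",(L@NV).mean().round(1),nv.round(3),np.round(rc[1]),round(rc[2],1))
print("MID s",MID@NV)
```

```text
[545.67934815  71.63192425 184.7304471 ] [-0.14  0.36 -0.09  1.22  0.52  1.37] [-2.16 -0.25 -0.32]
orient err [ 0.32  0.17 -0.5 ]
cam [546.  71. 335.] 0.0 1214.365
0.83 10761 8544 mid [449.4 109.3 112.4] s 49.0 [ 0.035 -0.495  0.868] [80. 45.] 89.9
0.77 8759 8173 mid [541.1 111.6 112.5] s 49.2 [ 0.014 -0.496  0.868] [80. 44.] 89.9
0.74 10389 8365 mid [632.9 113.9 112.3] s 49.2 [-0.007 -0.496  0.868] [45. 81.] 0.0
MID s 5.178571323952077
```

View pics/w1.png

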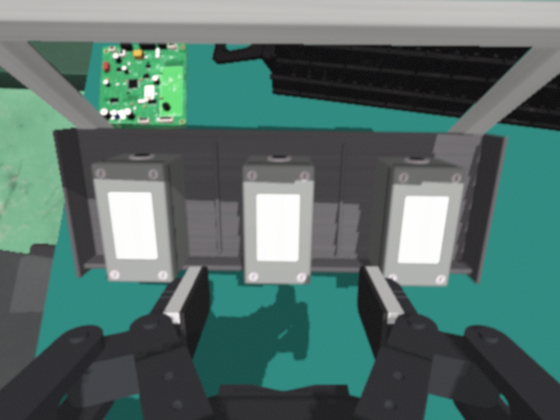

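The wrist picture shows three lids centred near (133,225), (278,225) and (423,228), with the jaws open below them. Depth from three views agrees to about 2 mm, so I'll go in on the middle housing.

```bash
sed -i 's/^YAW=.*/YAW=1.5/; s/^MID=.*/MID=np.array([540.7,134.0,73.7])/' h.py
python3 - <<'E'
from h import *
plan([(MID+NV*100,T,6.4),(MID+NV*20,T,6.4)],dp=28)
print((MID+NV*20).round(1))
E
```

```text
[0.0, -0.0, 1.5, -0.2, -0.0, 0.1, 6.4, 0.1, -0.0, 2.9, -0.4, -0.0, 0.2, 6.4, 0.1, -0.0, 5.6, -0.4, -0.0, 0.2, 6.4, 0.1, -0.0, 8.3, -0.4, -0.0, 0.2, 6.4, 0.1, 0.0, 10.9, -0.4, -0.0, 0.2, 6.4]
[541. 124.  91.]
```

Request:
{"method": "send_rows", "body": {
  "motion": [0, 0, 1.5, -0.2, 0, 0.1, 6.4, 0.1, 0, 2.9, -0.4, 0, 0.2, 6.4, 0.1, 0, 5.6, -0.4, 0, 0.2, 6.4, 0.1, 0, 8.3, -0.4, 0, 0.2, 6.4, 0.1, 0, 10.9, -0.4, 0, 0.2, 6.4]
}}

```text
time_s: 2.98
tcp_pos: [540.6, 122.2, 91.7]
orientation: [0.676, 0.69, 0.182, -0.184]
wrist_force: [-0.0, -0.5, -0.1]
gripper_width: 63.8
grip_force: 0.0
```

Request:
{"method": "send_rows", "body": {
  "motion": [0, 0, 0, 0, 0, 0, 6.4]
}}

```text
time_s: 3.07
tcp_pos: [537.9, 123.4, 88.9]
orientation: [0.675, 0.69, 0.18, -0.187]
wrist_force: [-0.6, -0.7, 0.0]
gripper_width: 63.9
grip_force: 0.0
```

Request:
{"method": "send_rows", "body": {
  "motion": [0, 0, 0, 0, 0, 0, 3.8, 0, 0, 0, 0, 0, 0, 3.8, 0, 0, 0, 0, 0, 0, 3.8, 0, 0, 0, 0, 0, 0, 3.8, 0, 0, 0, 0, 0, 0, 3.8],
  "grip_force": 50
}}

```text
time_s: 3.48
tcp_pos: [541.3, 122.0, 93.1]
orientation: [0.675, 0.691, 0.182, -0.184]
wrist_force: [-2.9, -5.5, 6.1]
gripper_width: 43.4
grip_force: 53.1
```

Request:
{"method": "send_rows", "body": {
  "motion": [0, 0, -0.6, 0, 0, 0, 3.8, 0, 0, -1.4, 0, 0, 0, 3.8, 0, 0, -2.2, 0, 0, 0, 3.8, 0, 0, -3, 0, 0, 0, 3.8, 0, 0, -3.5, 0, 0, 0, 3.8]
}}

```text
time_s: 3.9
tcp_pos: [541.9, 104.7, 123.4]
orientation: [0.675, 0.691, 0.182, -0.184]
wrist_force: [0.7, -0.7, -5.4]
gripper_width: 43.3
grip_force: 52.2
```

Request:
{"method": "send_rows", "body": {
  "motion": [0, 0, 0, 0, 0, 0, 3.8, 0, 0, 0, 0, 0, 0, 3.8, 0, 0, 0, 0, 0, 0, 3.8]
}}

```text
time_s: 4.15
tcp_pos: [541.2, 105.4, 122.1]
orientation: [0.675, 0.691, 0.181, -0.185]
wrist_force: [1.2, -0.2, -5.5]
gripper_width: 43.2
grip_force: 52.2
```

Request:
{"method": "send_rows", "body": {
  "motion": [0, 0, 0, 0, 0, 0, 3.8, 0, 0, 0, 0, 0, 0, 3.8, 0, 0, 0, 0, 0, 0, 3.8]
}}

```text
time_s: 4.4
tcp_pos: [541.1, 105.6, 122.0]
orientation: [0.675, 0.691, 0.181, -0.185]
wrist_force: [0.0, 0.1, -6.3]
gripper_width: 43.7
grip_force: 52.2
```

Middle housing reads about 6 N, so roughly 0.6 kg. It is the heavy one.

Run:
```python
from h import *
g=np.array([541.3,122.0,93.1]); print("grasp in tool from floor pt",T.inv().apply(g-MID).round(1))
o=robot.get_obs(); p=o["tcp_pos"]
F=tool(0,0); P=np.array([468.5,-416,0])
plan([(p+NV*80,T,3.8),([500,-150,215],tool(0,15),3.8),(P+[0,0,100],F,3.8)],dp=26,da=4)
```

```text
grasp in tool from floor pt [ -0.7   0.3 -22.8]
[0.0, 0.0, -2.0, 0.0, -0.0, -0.0, 3.8, 0.0, 0.0, -4.0, 0.1, -0.0, -0.0, 3.8, 0.0, 0.0, -6.0, 0.1, -0.0, -0.1, 3.8, 0.0, 0.0, -8.0, 0.1, -0.0, -0.1, 3.8, -1.9, -0.5, -9.4, 0.1, -1.7, 0.1, 3.8]
[-2.0, -0.5, -1.4, -0.1, -1.7, 0.2, 3.8, -3.9, -1.0, -2.7, -0.1, -3.3, 0.3, 3.8, -5.9, -1.6, -4.1, -0.2, -5.0, 0.5, 3.8, -7.9, -2.1, -5.5, -0.3, -6.7, 0.6, 3.8, -9.9, -2.6, -6.8, -0.3, -8.3, 0.8, 3.8]
[-2.2, -0.5, -1.1, -0.1, -1.7, 0.2, 3.8, -4.3, -1.0, -2.1, -0.1, -3.3, 0.3, 3.8, -6.5, -1.5, -3.2, -0.2, -5.0, 0.5, 3.8, -8.9, -1.7, -3.1, -0.2, -6.2, 0.5, 3.8, -11.3, -2.0, -2.9, -0.2, -7.5, 0.5, 3.8]
[-2.4, -0.3, 0.5, 0.0, -1.3, 0.0, 3.8, -4.7, -0.5, 0.9, 0.0, -2.5, 0.0, 3.8, -7.1, -0.8, 1.4, 0.0, -3.8, 0.0, 3.8, -9.5, -1.0, 1.8, 0.0, -5.0, 0.0, 3.8, -11.9, -1.3, 2.3, 0.0, -6.2, 0.0, 3.8]
[-2.3, -0.3, 0.7, 0.0, -1.3, 0.0, 3.8, -4.6, -0.5, 1.4, 0.0, -2.5, 0.0, 3.8, -6.9, -0.8, 2.1, 0.0, -3.8, 0.0, 3.8, -9.2, -1.0, 2.8, 0.0, -5.0, 0.0, 3.8, -11.5, -1.3, 3.6, 0.0, -6.3, 0.0, 3.8]
```

Request:
{"method": "send_rows", "body": {
  "motion": [0, 0, -1.5, 0, 0, 0, 3.8, 0, 0, -3.5, 0.1, 0, 0, 3.8, 0, 0, -5.8, 0.1, 0, 0, 3.8, 0, 0, -8, 0.1, 0, 0, 3.8, -1.9, -0.5, -9.4, 0.1, -1.7, 0.1, 3.8],
  "grip_force": 60
}}

```text
time_s: 4.82
tcp_pos: [539.2, 42.3, 196.9]
orientation: [0.677, 0.694, 0.172, -0.174]
wrist_force: [0.7, -0.2, -6.0]
gripper_width: 43.4
grip_force: 63.9
```

Request:
{"method": "send_rows", "body": {
  "motion": [-2.0, -0.5, -1.4, -0.1, -1.7, 0.2, 3.8, -3.9, -1.0, -2.7, -0.1, -3.3, 0.3, 3.8, -5.9, -1.6, -4.1, -0.2, -5.0, 0.5, 3.8, -7.9, -2.1, -5.5, -0.3, -6.7, 0.6, 3.8, -9.9, -2.6, -6.8, -0.3, -8.3, 0.8, 3.8]
}}

```text
time_s: 5.23
tcp_pos: [514.2, -79.1, 207.3]
orientation: [0.694, 0.699, 0.122, -0.124]
wrist_force: [-0.4, 0.3, -6.1]
gripper_width: 43.2
grip_force: 63.8
```

Request:
{"method": "send_rows", "body": {
  "motion": [-2.2, -0.5, -1.1, -0.1, -1.7, 0.2, 3.8, -4.3, -1.0, -2.1, -0.1, -3.3, 0.3, 3.8, -6.5, -1.5, -3.2, -0.2, -5.0, 0.5, 3.8, -8.9, -1.7, -3.1, -0.2, -6.2, 0.5, 3.8, -11.3, -2.0, -2.9, -0.2, -7.5, 0.5, 3.8]
}}

```text
time_s: 5.65
tcp_pos: [495.9, -195.6, 196.1]
orientation: [0.703, 0.703, 0.077, -0.076]
wrist_force: [0.4, -0.1, -6.1]
gripper_width: 43.4
grip_force: 63.8
```

Request:
{"method": "send_rows", "body": {
  "motion": [-2.4, -0.3, 0.5, 0.0, -1.3, 0.0, 3.8, -4.7, -0.5, 0.9, 0.0, -2.5, 0.0, 3.8, -7.1, -0.8, 1.4, 0.0, -3.8, 0.0, 3.8, -9.5, -1.0, 1.8, 0.0, -5.0, 0.0, 3.8, -11.9, -1.3, 2.3, 0.0, -6.2, 0.0, 3.8]
}}

```text
time_s: 6.07
tcp_pos: [482.4, -306.3, 146.8]
orientation: [0.706, 0.706, 0.039, -0.039]
wrist_force: [-0.3, 0.3, -6.0]
gripper_width: 43.3
grip_force: 63.7
```

Request:
{"method": "send_rows", "body": {
  "motion": [-2.3, -0.3, 0.7, 0.0, -1.3, 0.0, 3.8, -4.6, -0.5, 1.4, 0.0, -2.5, 0.0, 3.8, -6.9, -0.8, 2.1, 0.0, -3.8, 0.0, 3.8, -9.2, -1.0, 2.8, 0.0, -5.0, 0.0, 3.8, -11.5, -1.3, 3.6, 0.0, -6.3, 0.0, 3.8]
}}

```text
time_s: 6.48
tcp_pos: [469.3, -417.1, 98.2]
orientation: [0.707, 0.707, -0.0, -0.0]
wrist_force: [0.5, -0.1, -6.1]
gripper_width: 43.6
grip_force: 63.7
```

```bash
cat > look.py <<'E'
from h import *
import sys
for _ in range(3): grab_frame("side")
o=robot.get_obs(); r=R.from_quat(o["orientation"]); print(o["tcp_pos"].round(1),r.as_matrix().round(3).tolist(),o["wrist_force"].round(1),o["gripper_width"])
par=w2c("wrist"); im,d=grab_frame("wrist"); cv2.imwrite(f"pics/{sys.argv[1]}.png",im)
for q in ["housing_a","plate"]:
  for t in trace("wrist",q):
    P=cloud("wrist",d,t["mask"],par)
    if t["score"]<.3 or len(P)<50: continue
    z=P[:,2]; L=P[z>np.percentile(z,90)-6] if q!="plate" else P[abs(z-np.median(z))<4]
    A=np.c_[L[:,:2]-L[:,:2].mean(0),np.ones(len(L))]; f=np.linalg.lstsq(A,L[:,2],rcond=None)[0]
    rc=cv2.minAreaRect(L[:,:2].astype(np.float32)); print(q,round(t["score"],2),len(L),"plane",f.round(3),np.round(rc[0],1),np.round(rc[1]),round(rc[2],1))
E
python3 look.py w2
```

```text
[ 468.4 -416.4   97.5] [[0.003, 1.0, -0.002], [1.0, -0.003, 0.002], [0.002, -0.002, -1.0]] [ 0.   0.2 -5.7] 43.456780313103884
housing_a 0.62 21964 plane [-4.00000e-03 -5.00000e-03  1.19281e+02] [ 468.5 -410.3] [71. 44.] 89.9
plate 0.78 24223 plane [-0.0000e+00 -1.0000e-03  1.2581e+01] [ 467.7 -414.4] [119. 150.] 89.9
```

View pics/w2.png

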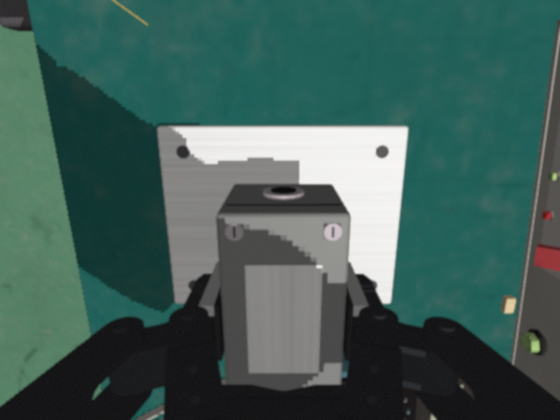

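The wrist picture shows the housing held level above the plate: its connector end is at (283,195) and the plate spans (160..407,125..303). The gap is about 61 mm, so I lower it.

Request:
{"method": "send_rows", "body": {
  "motion": [0.1, 0, 1.2, 0, 0, 0, 3.8, 0.1, 0, 2.4, 0, 0, 0, 3.8, 0.1, 0, 3.6, 0, 0, 0, 3.8, 0.1, 0, 4.6, 0, 0, 0, 3.8, 0.1, 0, 5.4, 0, 0, 0, 3.8]
}}

```text
time_s: 7.2
tcp_pos: [469.3, -414.1, 44.4]
orientation: [0.707, 0.707, 0.0, -0.001]
wrist_force: [-0.6, -0.3, -6.2]
gripper_width: 43.4
grip_force: 63.8
```

Request:
{"method": "send_rows", "body": {
  "motion": [0, 0, 0.1, 0, 0, 0, 3.8, 0, 0, 0.2, 0, 0, 0, 3.8, 0, 0, 0.3, 0, 0, 0, 3.8, 0, 0, 0.4, 0, 0, 0, 3.8, 0, 0, 0.4, 0, 0, 0, 3.8]
}}

```text
time_s: 7.62
tcp_pos: [469.3, -415.0, 41.3]
orientation: [0.707, 0.707, -0.0, -0.0]
wrist_force: [0.1, 0.1, -6.0]
gripper_width: 42.9
grip_force: 63.6
```

Request:
{"method": "send_rows", "body": {
  "motion": [0, 0, 0.05, 0, 0, 0, 3.8, 0, 0, 0.1, 0, 0, 0, 3.8, 0, 0, 0.1, 0, 0, 0, 3.8]
}}

```text
time_s: 7.87
tcp_pos: [469.1, -414.9, 40.0]
orientation: [0.708, 0.707, -0.0, -0.0]
wrist_force: [0.7, 0.3, -6.0]
gripper_width: 43.2
grip_force: 63.6
```

Expected contact is near TCP z = 37.

Request:
{"method": "send_rows", "body": {
  "motion": [0, 0, 0.05, 0, 0, 0, 3.8, 0, 0, 0.1, 0, 0, 0, 3.8, 0, 0, 0.15, 0, 0, 0, 3.8, 0, 0, 0.2, 0, 0, 0, 3.8, 0, 0, 0.2, 0, 0, 0, 3.8]
}}

```text
time_s: 8.28
tcp_pos: [469.0, -414.8, 37.8]
orientation: [0.707, 0.707, -0.0, -0.001]
wrist_force: [0.2, 0.1, -5.7]
gripper_width: 43.4
grip_force: 63.6
```

Request:
{"method": "send_rows", "body": {
  "motion": [0, 0, 0.04, 0, 0, 0, 3.8, 0, 0, 0.08, 0, 0, 0, 3.8, 0, 0, 0.08, 0, 0, 0, 3.8]
}}

```text
time_s: 8.53
tcp_pos: [469.0, -414.8, 37.0]
orientation: [0.707, 0.707, -0.0, -0.001]
wrist_force: [0.4, 0.0, -5.1]
gripper_width: 43.2
grip_force: 63.6
```

Request:
{"method": "send_rows", "body": {
  "motion": [0, 0, 0.04, 0, 0, 0, 3.8, 0, 0, 0.08, 0, 0, 0, 3.8, 0, 0, 0.08, 0, 0, 0, 3.8]
}}

```text
time_s: 8.78
tcp_pos: [469.1, -414.8, 36.2]
orientation: [0.707, 0.707, -0.0, -0.0]
wrist_force: [0.3, -0.5, -6.0]
gripper_width: 43.3
grip_force: 63.6
```

Request:
{"method": "send_rows", "body": {
  "motion": [0, 0, 0.05, 0, 0, 0, 3.8, 0, 0, 0.05, 0, 0, 0, 3.8]
}}

```text
time_s: 8.95
tcp_pos: [469.1, -414.8, 36.0]
orientation: [0.707, 0.707, -0.0, -0.0]
wrist_force: [-0.6, 0.4, -3.5]
gripper_width: 43.1
grip_force: 63.7
```

Request:
{"method": "send_rows", "body": {
  "motion": [0, 0, 0.05, 0, 0, 0, 3.8, 0, 0, 0.05, 0, 0, 0, 3.8]
}}

```text
time_s: 9.12
tcp_pos: [469.1, -414.8, 35.9]
orientation: [0.707, 0.707, -0.0, -0.0]
wrist_force: [-3.1, 2.6, 3.6]
gripper_width: 43.3
grip_force: 64.6
```

Contact. Release gently and retreat.

Request:
{"method": "send_rows", "body": {
  "motion": [0, 0, 0, 0, 0, 0, 4.6, 0, 0, 0, 0, 0, 0, 5.2, 0, 0, 0, 0, 0, 0, 6.0, 0, 0, 0, 0, 0, 0, 6.4, 0, 0, 0, 0, 0, 0, 6.4],
  "grip_force": 20
}}

```text
time_s: 9.53
tcp_pos: [469.2, -414.9, 35.3]
orientation: [0.707, 0.707, -0.0, -0.0]
wrist_force: [0.1, 0.4, 1.0]
gripper_width: 63.8
grip_force: 0.0
```

Request:
{"method": "send_rows", "body": {
  "motion": [0, 0, -1, 0, 0, 0, 6.4, 0, 0, -3, 0, 0, 0, 6.4, 0, 0, -6, 0, 0, 0, 6.4, 0, 0, -9, 0, 0, 0, 6.4, 0, 0, -12, 0, 0, 0, 6.4]
}}

```text
time_s: 9.95
tcp_pos: [469.0, -414.7, 157.3]
orientation: [0.707, 0.707, -0.0, -0.0]
wrist_force: [0.7, -0.4, 0.0]
gripper_width: 64.0
grip_force: 0.0
```

```bash
python3 look.py w3
python3 - <<'E'
from h import *
for n in ["side","top"]:
    im,d=grab_frame(n); cv2.imwrite(f"pics/{n}3.png",im)
    for q in ["housing_a","plate","screwdriver_y","cutters","meter"]:
        print(n,q,[(np.round(r["centre"]).tolist(),round(r["score"],2)) for r in find_in(n,q) if r["score"]>.3])
E
```

```text
[ 470.4 -416.   158.8] [[0.001, 1.0, 0.004], [1.0, -0.001, -0.003], [-0.003, 0.004, -1.0]] [ 0.1  0.7 -0.4] 64.34164219598543
housing_a 0.57 7133 plane [ 1.0000e-03 -3.0000e-03  5.7674e+01] [ 469.2 -413.4] [80. 44.] 89.9
plate 0.64 19105 plane [-0.0000e+00 -1.0000e-03  1.2562e+01] [ 467.8 -414.7] [120. 150.] 89.9
side housing_a [([485.0, -404.0, 58.0], 0.79), ([469.0, 110.0, 105.0], 0.67), ([647.0, 123.0, 108.0], 0.66)]
side plate [([500.0, -398.0, 14.0], 0.79)]
side screwdriver_y [([422.0, -162.0, 19.0], 0.6)]
side cutters [([388.0, -77.0, 6.0], 0.58)]
side meter [([544.0, -539.0, 30.0], 0.62)]
top housing_a [([449.0, 118.0, 119.0], 0.73), ([631.0, 123.0, 114.0], 0.71)]
top plate [([511.0, -377.0, 14.0], 0.96)]
top screwdriver_y [([419.0, -165.0, 18.0], 0.74)]
top cutters [([478.0, -384.0, 57.0], 0.59)]
top meter []
```

View pics/w3.png

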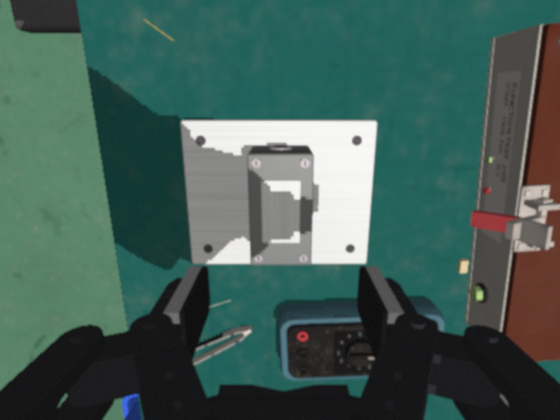

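View pics/side3.png

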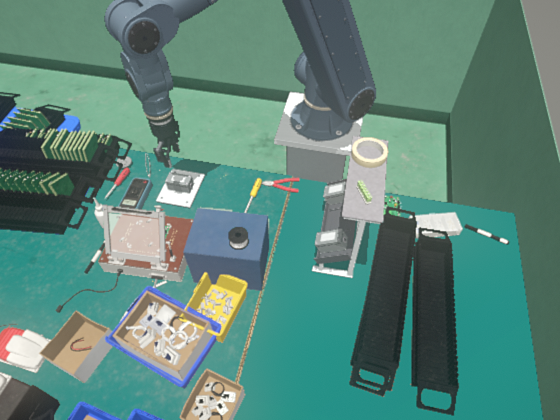

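The wrist picture shows the housing flat, lid up, around (280,205) on the plate at (182..376,121..265), about 2 mm off centre. The side picture shows the two light housings still in the rack at (334,190) and (330,243), with nothing else moved and the gripper clear.

```bash
python3 -c "
from h import *
print(robot.close_job())"
```

```text
the job is handed in; nothing more can be done
None
```

The middle housing was the heavy one (about 6 N when lifted) and now stands flat, lid up, within about 2 mm of the plate's centre. I left the other two untouched in the rack without lifting them, because the first lift was decisive, and the job is handed in.

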